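Swap the keypad on the test dock with the supply isolated

ROBOT

A 6-joint arm with a two-finger parallel gripper is mounted at the origin on the work surface. World frame = base frame: x ahead of the robot, y to its left, z up, the work surface at z = 0. Lengths are in m, angles in rad, forces in N, time in s.
With the tool pointing down it reaches from about 0.3 to 0.775 m from the base axis. Payload 14.6 kg.
Tool frame: the origin (TCP) lies at the very end of the fingers, on their centre line; the grasp point (between the pads) lies 19 mm behind it; z points along the fingers, y is the line along which they close (so a half turn about z gives the same grasp; the last joint's range is limited). The gripper opens to 94 mm and grips with 3 to 60 N. Pads are 16 mm wide; open, the fingers measure 119 mm over their backs; the gripper's body (75 mm by 177 mm) begins 78 mm behind the grasp point.
Start: joints at [1.135, 0.3, 1.521, -0, 1.321, -0.067], TCP at [0.198, 0.513, 0.205] pointing down, gripper open.
Joint ranges: [-3.03, 3.03], [-0.79, 2.21], [0.23, 2.52], [-1.04, 4.18], [0, 3.07], [-2.55, 2.55]. Speed limits (rad/s): [2.22, 2.22, 2.57, 3.14, 3.14, 3.14].

INTERFACE

Orientations are given as [roll, pitch, yaw] about the fixed x, y, z axes, in that order (R = Rz(yaw) Ry(pitch) Rx(roll)).
In Python, from station import ctrl gives the robot as it stands. The module is installed in compiled form; this text tells all that it offers.
- The arm moves only by the tool step_arm, never from a script. Its argument "deltas" is a list of rows, each an object with "dp": the shift along the tool's x, y, z scaled (see below), a list of three; "twist": the turn about the tool's z scaled (see below). In form: [{"dp": [tx, ty, tz], "twist": twist}, ...]. A call has 1 to 12 rows; each row shifts and turns the commanded pose from where the row before left it, along the tool's axes as they then stand; what a row does not reach is not made up. The controller multiplies each number of a shift by 0.04 m and each number of a turn by 4 degrees. A row lasts 1/10 s, in which the tool goes at most 50 mm and 8.59 degrees, less where a joint would pass 70% of its speed; a pose out of reach is approached as far as the arm can. A call with a number of a shift or a turn outside -1 to 1 is refused whole. A call with a gripper value outside its range is refused whole. "gripper" is the opening, from -1 (shut) to 1 (fully open), set as the call begins (left out, the last holds). The fingers move at their own pace and stop on an object; "squeeze" is the grip in N (left out, the last holds). Time passes only in rows, so rows that do not move let the fingers close. It gives the time, the measured TCP pose, the force, the opening and the grip force at its end, in the units of the state.
- ctrl.get_obs(): the state, without advancing time (a new reading comes with each control period).
- ctrl.camera(name): name is "scene" or "top"; returns (picture, depth): 420x560x3 uint8, red, green, blue; 420x560 float32, m along the optical axis (not along the pixel's ray), 0 where there is no reading.
- ctrl.get_calibration(name): a dict with "fx", "fy", "cx", "cy" (pixels), "distortion" ([k1, k2, p1, p2, k3] as OpenCV has them; the pictures are not rectified), "world_to_cam" (4x4, takes a point from world to camera coordinates). Camera axes: x right, y down, z forward; pixel columns grow to the right and rows downward; lengths in m; the calibration is good to about 2 mm. A picture is of the moment at which its call begins. get_calibration takes no time and is no camera call.
- ctrl.hand_in(): hands the job in; it is judged then, once.
Trained networks look in the newest picture that a camera, given by its name, has taken for a name from the list of things; names that differ only in an ending like _2 or _b are one class to them, and where a whole thing is asked for, a point or a joint stands for the part that bears it (a point fixed in the world has none). Each returns a list of dicts, best first, with "conf" (0 to 1); they miss things now and then, are a little off and sometimes report something else, mostly with a low value. They report only what shows in the picture. A call takes as long as a camera call.
- ctrl.spot_in(camera, label): "rect" ([left, top, right, bottom] as shares, 0 to 1, of the picture: columns of its width, rows of its height, round what is visible of it).
- ctrl.cut_out(camera, label): "pixels" (420x560 bool, what is visible of it) and "rect" ([left, top, right, bottom] as shares, 0 to 1, of the picture: columns of its width, rows of its height, round what is visible of it).
The state is a dict: "time_s": time; "qpos": joint angles; "joint_vel": joint speeds; "tau": joint torques, N m; "ee_pos": TCP position; "eef_rot": TCP orientation; "force": force on the tool from outside, world axes, zero at the start; "moment": the same for the moment, N m; "grip_width": finger opening in m; "grip_force": force on a finger pad.
Only numpy, scipy, OpenCV 4.12 (cv2) and the standard library are available. Lean on these libraries where they do the work, as an engineer would, in place of code of your own. Each camera call takes 0.05 s, during which the arm holds its last target. There are 200 camera calls.

TASK

Throw the bench isolator lever over to off (the red side); only then take the blue-banded keypad off the black test dock and lay it in the empty tray with blue tags, and after that lay the yellow-banded keypad from its tray in the dock. Lay both keypads flat and fully down inside their pockets, setting them down rather than dropping them, then throw the lever fully back to on (the green side). Do not hold a keypad unless the lever is fully off, and leave the purple keypad, the spray bottle and the screwdriver alone.

Things in the scene. Friction and masses are not known exactly. Their poses are not given: they have to be found in the camera images.
- isolator (a joint): isolator lever angle in rad about the box's y axis: 0 = off, lever leaning 0.6 rad from upright towards the box's -x (red plate); 1.2 = on, leaning 0.6 rad towards +x (green plate). Past the upright it falls over by its own weight to the nearer end stop; about 2 N at the handle starts it. The pivot lies 35 above the origin of isolator_box
- isolator_grip (a point): centre of the red crossbar handle on top of the lever: bar 18 thick, 70 long along the box's y, 90 from the pivot; the steel arm below it is 12 thick (x) and 20 wide (y)
- isolator_box: grey isolator box (fixed): foot 170 (x) x 90 (y) x 10, body 105 x 76 up to 40 high; red plates on its -x half (off) and green plates on its +x half (on), both on top and on the foot, red-handled lever in the middle. Origin at the centre of the underside, z up
- dock: black test dock (fixed): tray 134 (x) x 74 (y) outside, floor 5 thick, pocket 122 x 62 for a keypad lying along x, lip 13 above the table, with a lamp block 34 long x 13 high joined to its +x end. Origin at the centre of the pocket, on the table, so a keypad lying in it has its origin 5 above this; z up
- bay_blue: grey open tray (fixed), 134 (x) x 74 (y) outside, floor 5 thick, pocket 122 x 62 for a keypad lying along x, lip 13 above the table; a blue tag block 20 x 70 x 10 outside each end. Origin at the centre of the underside, on the table, so a keypad lying in it has its origin 5 above this; z up. Empty at the start
- bay_yellow: grey open tray (fixed), 134 (x) x 74 (y) outside, floor 5 thick, pocket 122 x 62 for a keypad lying along x, lip 13 above the table; a yellow tag block 20 x 70 x 10 outside each end. Origin at the centre of the underside, on the table, so a keypad lying in it has its origin 5 above this; z up. Holds the yellow keypad at the start
- bay_purple: grey open tray (fixed), 134 (x) x 74 (y) outside, floor 5 thick, pocket 122 x 62 for a keypad lying along x, lip 13 above the table; a purple tag block 20 x 70 x 10 outside each end. Origin at the centre of the underside, on the table, so a keypad lying in it has its origin 5 above this; z up. Empty, and stays empty
- pad_blue: beige keypad with two rows of four keys, housing 112 long (x) x 52 wide (y) x 30 high, keys rise to 40 (key block 78 x 40 in the middle), 0.22 kg; a blue band 12 wide wraps both ends, so either way round is the same. Origin at the centre of the underside, z up. Lies in the dock at the start
- pad_yellow: beige keypad with two rows of four keys, housing 112 long (x) x 52 wide (y) x 30 high, keys rise to 40 (key block 78 x 40 in the middle), 0.22 kg; a yellow band 12 wide wraps both ends, so either way round is the same. Origin at the centre of the underside, z up. Lies in the yellow tray at the start
- pad_purple: beige keypad with two rows of four keys, housing 112 long (x) x 52 wide (y) x 30 high, keys rise to 40 (key block 78 x 40 in the middle), 0.22 kg; a purple band 12 wide wraps both ends, so either way round is the same. Origin at the centre of the underside, z up. Three keys missing; lies on the table, a bystander
- spray: spray bottle, 76 across and 198 high, clear with a yellow label and white head; a bystander. Origin at the centre of the underside
- screwdriver: screwdriver with a red handle, 200 long, lying on the table along its x; a bystander. Origin at the underside of its middle

How it is judged:
On the way, in this order (a step that is already met when the one before it is completed fails the run):
1. the isolator lever is fully off while the blue keypad still lies in the dock (value of joint isolator below 0.12 rad and x of pad_blue in the frame of dock between -0.008 and 0.008 m and y of pad_blue in the frame of dock between -0.008 and 0.008 m and z of pad_blue in the frame of dock between 0.002 and 0.009 m and angle between pad_blue's own z axis and vertical below 0.06 rad and angle between the x axis of pad_blue and the x axis of dock, either way round below 0.15 rad and contact force between the fingers and pad_blue below 0.2 N and linear speed of pad_blue below 0.03 m/s), for 0.2 s.
2. the blue keypad lies released in the blue tray, lever still off (value of joint isolator below 0.12 rad and x of pad_blue in the frame of bay_blue between -0.008 and 0.008 m and y of pad_blue in the frame of bay_blue between -0.008 and 0.008 m and z of pad_blue in the frame of bay_blue between 0.002 and 0.009 m and angle between pad_blue's own z axis and vertical below 0.06 rad and angle between the x axis of pad_blue and the x axis of bay_blue, either way round below 0.15 rad and contact force between the fingers and pad_blue below 0.2 N and linear speed of pad_blue below 0.03 m/s), for 0.2 s.
3. the yellow keypad lies released in the dock, lever still off (value of joint isolator below 0.12 rad and x of pad_yellow in the frame of dock between -0.008 and 0.008 m and y of pad_yellow in the frame of dock between -0.008 and 0.008 m and z of pad_yellow in the frame of dock between 0.002 and 0.009 m and angle between pad_yellow's own z axis and vertical below 0.06 rad and angle between the x axis of pad_yellow and the x axis of dock, either way round below 0.15 rad and contact force between the fingers and pad_yellow below 0.2 N and linear speed of pad_yellow below 0.03 m/s), for 0.2 s.
At the end, for the whole second after the job is handed in: The lever is fully on (joint above 1.08 rad) and still; the blue keypad lies in the blue-tagged tray and the yellow one in the dock: each released and at rest, centred within 8 mm, underside 2 to 9 mm above the table, level within 0.06 rad and along the pocket within 0.15 rad, either way round (value of joint isolator above 1.08 rad and velocity of joint isolator between -0.1 and 0.1 rad/s and x of pad_blue in the frame of bay_blue between -0.008 and 0.008 m and y of pad_blue in the frame of bay_blue between -0.008 and 0.008 m and z of pad_blue in the frame of bay_blue between 0.002 and 0.009 m and angle between each of pad_blue, pad_yellow's own z axis and vertical below 0.06 rad and angle between the x axis of pad_blue and the x axis of bay_blue, either way round below 0.15 rad and contact force between the fingers and pad_blue below 0.2 N and linear speed of each of pad_blue, pad_yellow below 0.03 m/s and x of pad_yellow in the frame of dock between -0.008 and 0.008 m and y of pad_yellow in the frame of dock between -0.008 and 0.008 m and z of pad_yellow in the frame of dock between 0.002 and 0.009 m and angle between the x axis of pad_yellow and the x axis of dock, either way round below 0.15 rad and contact force between the fingers and pad_yellow below 0.2 N); the robot touches nothing.
It fails at once if a keypad is held while the lever is not off (value of joint isolator above 0.2 rad and (contact force between the fingers and pad_blue above 1 N or contact force between the fingers and pad_yellow above 1 N)).
It fails at once if a keypad is dropped from more than about 2 cm ((contact force between anything else and pad_blue below 0.02 N and linear speed of pad_blue above 0.6 m/s) or (contact force between anything else and pad_yellow below 0.02 N and linear speed of pad_yellow above 0.6 m/s)).
It fails at once if the purple keypad is moved more than 20 mm (distance of pad_purple from where it was at the start of the episode above 0.02 m).
It fails at once if the spray bottle is moved more than 20 mm (distance of spray from where it was at the start of the episode above 0.02 m).
It fails at once if the screwdriver is moved more than 20 mm (distance of screwdriver from where it was at the start of the episode above 0.02 m).
It also fails if it takes over 64 s, if anything falls off the work surface, if the arm or the gripper's body presses on something with over 40 N, if the wrist force passes 120 N, or if a joint passes its speed limit or range.

## Working session

There is one attempt and no reset: what is moved stays moved. The work goes in short steps, Python scripts to look and compute and a tool call to move; the robot and the scene stay as the last step left them, time stands still between calls to the robot, and variables do not carry over. Pictures are saved under pics/ and viewed, at most 10 in all, crops included, and the job is handed in when it is done.

Besides the shell and the picture viewer there is one more tool, called after ">>>" in YAML: its name, and indented under it one key for each argument. step_arm: Moves the arm, as the interface text tells. Its arguments: {"type":"object","properties":{"deltas":{"type":"array"},"gripper":{"type":"number"},"squeeze":{"type":"number"}},"required":["deltas"]}

```bash
mkdir -p pics; cat > h.py <<'E'
import numpy as np,cv2
from station import ctrl
def cloud(cam,img_d,mask=None):
    c=ctrl.get_calibration(cam);K=np.array([[c['fx'],0,c['cx']],[0,c['fy'],c['cy']],[0,0,1.]])
    v,u=np.nonzero((img_d>0)&(mask if mask is not None else True))
    n=cv2.undistortPoints(np.stack([u,v],1).astype(np.float64)[:,None],K,np.array(c['distortion']))[:,0]
    z=img_d[v,u].astype(float);P=np.c_[n*z[:,None],z,np.ones(len(z))]
    return (P@np.linalg.inv(np.array(c['world_to_cam'])).T)[:,:3],u,v
def rect(P):
    (c,s,a)=cv2.minAreaRect(P[:,:2].astype(np.float32)*1000)
    if s[0]<s[1]: a+=90;s=s[::-1]
    return np.round(c,1),np.round(s,1),round((a+90)%180-90,1)
E
python3 - <<'E'
from h import *
for cam in("top","scene"):
    im,d=ctrl.camera(cam);cv2.imwrite(f"pics/{cam}0.png",im[...,::-1]);np.save(cam+"d.npy",d)
    for l in("isolator_box","isolator_grip","dock","bay_blue","bay_yellow","bay_purple","pad_blue","pad_yellow","pad_purple","spray","screwdriver"):
        for r in ctrl.cut_out(cam,l)[:2]:
            P,u,v=cloud(cam,d,r["pixels"])
            if len(P)<20: continue
            zz=np.percentile(P[:,2],[5,50,95])*1000
            print(cam,l,round(r["conf"],2),np.round(np.array(r["rect"])*[560,420,560,420]),*rect(P),zz.round())
o=ctrl.get_obs();print(o)
E
```

```text
top isolator_box 0.62 [246. 211. 292. 280.] [486.1 -67.4] [170.5  92.1] -7.6 [  8.  40. 117.]
top isolator_grip 0.78 [255. 218. 289. 249.] [514.9 -71.3] [69.6 58.5] 80.4 [ 43. 110. 120.]
top dock 0.95 [319. 192. 356. 259.] [ 541.1 -249.4] [168.3  79.1] 14.5 [ 3. 13. 19.]
top bay_blue 0.78 [181. 196. 210. 256.] [539.3 129.7] [173.9  80.7] 3.1 [ 2.  8. 16.]
top bay_purple 0.65 [ 91. 211. 130. 275.] [484.3 366. ] [169.9  82.6] -9.1 [ 3.  9. 15.]
top pad_blue 0.68 [324. 211. 354. 254.] [ 529.8 -253.7] [117.4  59.6] 16.0 [19. 38. 48.]
top pad_yellow 0.91 [136. 220. 165. 263.] [489.6 250.8] [111.9  60.9] -7.3 [19. 38. 49.]
top pad_purple 0.58 [221. 122. 242. 166.] [766.1  41.1] [115.7  53.1] 4.5 [20. 33. 43.]
top spray 0.63 [417. 277. 464. 323.] [ 357.3 -525.6] [133.  104.9] -89.0 [ 25. 129. 200.]
top spray 0.62 [ 92. 210. 128. 274.] [484.7 367.7] [172.1  84.4] -9.8 [ 3.  8. 15.]
top screwdriver 0.84 [303. 124. 314. 193.] [ 732.1 -174.1] [190.8  24.2] 0.2 [16. 24. 29.]
top screwdriver 0.45 [132. 210. 169. 282.] [488.6 249.5] [177.6  83.8] -9.8 [ 1. 11. 18.]
scene isolator_box 0.62 [270. 19
[... 1126 characters left out ...]
] [204.8  32.4] -0.3 [ 9. 22. 27.]
{'time_s': 1.2, 'qpos': array([ 1.13541658e+00,  2.99939704e-01,  1.52100491e+00, -2.62911194e-05,
        1.32073449e+00, -6.65778798e-02]), 'joint_vel': array([-0.00092552, -0.00034575, -0.00030378, -0.00012158, -0.00277398,
        0.00114552]), 'tau': array([-6.90790075e-04, -5.31668079e+01, -3.52909541e+01,  7.08133634e-02,
        2.14068760e-02,  1.89627139e-05]), 'ee_pos': array([0.19826239, 0.51299859, 0.20542171]), 'eef_rot': array([-3.14150470e+00,  1.96647174e-05,  2.77279730e+00]), 'force': array([ 0.0443029, -0.4843977, -0.2321146]), 'moment': array([-0.01472968, -0.00351441,  0.04185488]), 'grip_force': 0.0, 'grip_width': 0.09399233885475561}
```

View pics/top0.png

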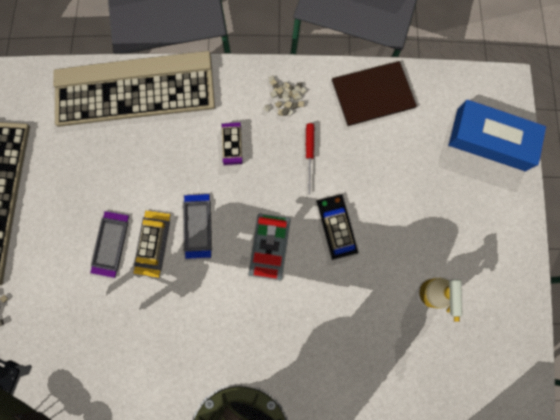

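View pics/scene0.png

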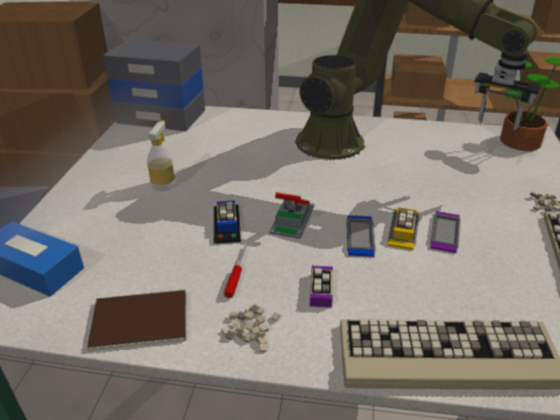

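The top view shows, from left to right, the purple tray (110,244), yellow tray with its keypad (152,244), empty blue tray (198,226), isolator (270,245) with its red bar at the +x end, so on, and the dock with the blue keypad (338,226). I'll refine these by height-banded fits.

```bash
cat >> h.py <<'E'
def ext(P,c,a,zlo,zhi,hx=.12,hy=.06,q=1.5):
    a=np.radians(a);R=np.array([[np.cos(a),np.sin(a)],[-np.sin(a),np.cos(a)]])
    L=(P[:,:2]-np.array(c)/1000)@R.T
    m=(abs(L[:,0])<hx)&(abs(L[:,1])<hy)&(P[:,2]>zlo)&(P[:,2]<zhi)
    if m.sum()<15: return None
    Q=P[m];l=L[m];lo,hi=np.percentile(l,[q,100-q],axis=0)
    ctr=np.array(c)+1000*(R.T@((lo+hi)/2))
    return ctr.round(1),((hi-lo)*1000).round(1),rect(Q)[2],int(m.sum())
E
python3 - <<'E'
from h import *
T={"dock":((541,-249.5),15),"blue":((540,128.5),3.5),"yellow":((490,248),-7.5),"box":((486,-70),-7.5)}
for cam in("top","scene"):
    d=np.load(cam+"d.npy");P,_,_=cloud(cam,d)
    for n,(c,a) in T.items():
        print(cam,n,"tray",ext(P,c,a,.006,.018))
        print("   pad housing+",ext(P,c,a,.027,.06)," keys",ext(P,c,a,.040,.06))
        if n=="box": print("  handle",ext(P,c,a,.10,.14))
E
```

```text
top dock tray (array([ 548.1, -247.1]), array([205.7, 100.7]), 15.0, 765)
   pad housing+ (array([ 526.9, -251.3]), array([109.5,  51.1]), 15.7, 853)  keys (array([ 525.3, -250.9]), array([93. , 38.5]), 16.9, 354)
top blue tray (array([543.3, 130.7]), array([179.4,  80.8]), 3.1, 1299)
   pad housing+ None  keys None
top yellow tray (array([494.4, 245.1]), array([188.3,  95.3]), -7.7, 831)
   pad housing+ (array([489. , 248.3]), array([108.3,  52.8]), -7.6, 876)  keys (array([486.6, 246.8]), array([95. , 42.7]), -7.4, 368)
top box tray (array([482.9, -67.8]), array([176.2,  89.9]), -5.7, 746)
   pad housing+ (array([484.8, -68.3]), array([101.8,  73.6]), -7.6, 1052)  keys (array([485. , -68.3]), array([97.8, 71.6]), -8.1, 746)
  handle (array([532.6, -74.4]), array([22.9, 67.7]), 82.2, 227)
scene dock tray (array([ 554.1, -241.8]), array([183.5,  84.7]), 16.9, 485)
   pad housing+ (array([ 529.3, -252.5]), array([116.1,  51.2]), 15.0, 481)  keys (array([ 530.1, -251.8]), array([79.1, 34. ]), 15.7, 196)
scene blue tray (array([541.1, 126.2]), array([173.2,  72. ]), -1.9, 775)
   pad housing+ None  keys None
scene yellow tray (array([493.2, 245.6]), array([170.9,  70.9]), -4.6, 385)
   pad housing+ (array([492.9, 248.3]), array([114. ,  51.1]), -7.2, 509)  keys (array([492.3, 248.5]), array([76.8, 34.3]), -7.4, 202)
scene box tray (array([493.2, -68.6]), array([163.9,  87.1]), -8.0, 441)
   pad housing+ (array([491.2, -68.4]), array([101.9,  73.4]), -6.8, 570)  keys (array([490.4, -68.9]), array([99.9, 71.1]), -8.0, 340)
  handle (array([540.5, -75.9]), array([16.7, 67.3]), 78.9, 173)
```

```bash
python3 - <<'E'
import cv2
a=cv2.imread("pics/top0.png")[180:290,80:370]
cv2.imwrite("pics/topcrop.png",cv2.resize(a,None,fx=2.7,fy=2.7,interpolation=cv2.INTER_CUBIC))
E
```

```text
(no output)
```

View pics/topcrop.png

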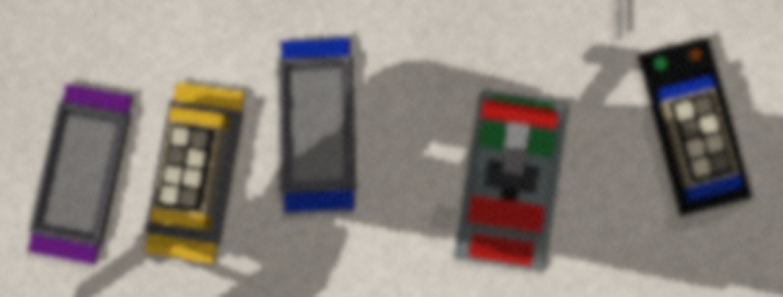

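>>> step_arm:
  deltas:
    - {"dp": [0, 0, 0], "twist": -0.9}
    - {"dp": [0, 0, 0], "twist": -0.9}
    - {"dp": [0, 0, 0], "twist": -0.8}
    - {"dp": [0, 0, 0], "twist": -0.8}
    - {"dp": [-0.75, -0.9, 0], "twist": 0}
    - {"dp": [-0.75, -0.9, 0], "twist": 0}
    - {"dp": [-0.75, -0.9, 0], "twist": 0}
    - {"dp": [-0.75, -0.9, 0], "twist": 0}
    - {"dp": [-0.75, -0.9, 0], "twist": 0}
    - {"dp": [-0.75, -0.9, 0], "twist": 0}
    - {"dp": [-0.75, -0.9, 0], "twist": 0}
    - {"dp": [-0.75, -0.9, 0], "twist": 0}
  gripper: -1

```text
time_s: 2.4
ee_pos: [0.3991, 0.1943, 0.2057]
eef_rot: [3.141, 0.001, 3.01]
force: [0.8, 0.5, -0.6]
grip_width: 0.0021
grip_force: 0.0
```

>>> step_arm:
  deltas:
    - {"dp": [-0.75, -0.9, 0], "twist": 0}
    - {"dp": [-0.75, -0.9, 0], "twist": 0}
    - {"dp": [-0.75, -0.9, 0], "twist": 0}
    - {"dp": [-0.75, -0.9, 0], "twist": 0}
    - {"dp": [-0.75, -0.9, 0], "twist": 0}
    - {"dp": [-0.75, -0.9, 0], "twist": 0}
    - {"dp": [-0.75, -0.9, 0], "twist": 0}
    - {"dp": [0, 0, 0], "twist": 0}

```text
time_s: 3.2
ee_pos: [0.575, -0.0854, 0.2045]
eef_rot: [-3.141, -0.001, 3.006]
force: [-0.1, 0.6, -0.5]
grip_width: 0.0005
grip_force: 0.0
```

```bash
cat >> h.py <<'E'
def go(x,y,z,yawdeg):
    "units of move needed in the tool frame after turning to yaw"
    o=ctrl.get_obs();p=o['ee_pos'];y0=o['eef_rot'][2]
    t=np.radians(yawdeg);dy=(t-y0+np.pi)%(2*np.pi)-np.pi
    d=np.array([x,y,z])-p
    f=lambda t:np.array([d[0]*np.cos(t)+d[1]*np.sin(t),d[0]*np.sin(t)-d[1]*np.cos(t),-d[2]])/.04
    print("pos",p.round(4),"yaw",np.degrees(y0).round(2),"rp",o['eef_rot'][:2].round(4),"twist",(-np.degrees(dy)/4).round(2),"dp after twist",f(t).round(2),"dp now",f(y0).round(2),"j6",o['qpos'][5].round(2))
E
python3 -c "
from h import *
go(.575,-.08,.092,172.4)"
```

```text
pos [ 0.575  -0.0854  0.2045] yaw 172.24 rp [-3.1411e+00 -6.0000e-04] twist -0.04 dp after twist [0.02 0.13 2.81] dp now [0.02 0.13 2.81] j6 -1.65
```

>>> step_arm:
  deltas:
    - {"dp": [0, 0.13, 0.9], "twist": 0}
    - {"dp": [0, 0, 0.9], "twist": 0}
    - {"dp": [0, 0, 0.7], "twist": 0}
    - {"dp": [0, 0, 0.3], "twist": 0}
    - {"dp": [0.2, 0, 0], "twist": 0}
    - {"dp": [0.2, 0, 0], "twist": 0}
    - {"dp": [0.2, 0, 0], "twist": 0}
    - {"dp": [0.2, 0, 0], "twist": 0}
    - {"dp": [0.25, 0, 0], "twist": 0}
    - {"dp": [0.25, 0, 0], "twist": 0}
    - {"dp": [0.25, 0, 0], "twist": 0}
    - {"dp": [0.25, 0, 0], "twist": 0}

```text
time_s: 4.4
ee_pos: [0.5017, -0.0665, 0.0933]
eef_rot: [3.142, -0.001, 3.01]
force: [0.4, 0.7, -0.1]
grip_width: 0.0004
grip_force: 0.3
```

>>> step_arm:
  deltas:
    - {"dp": [0.25, 0, 0], "twist": 0}
    - {"dp": [0.25, 0, 0], "twist": 0}
    - {"dp": [0.25, 0, 0], "twist": 0}
    - {"dp": [0, 0, 0], "twist": 0}
    - {"dp": [-0.5, 0, 0], "twist": 0}
    - {"dp": [-0.5, 0, -0.8], "twist": 0}
    - {"dp": [0, 0, -0.9], "twist": 0}
    - {"dp": [0, 0, -0.9], "twist": 0}

```text
time_s: 5.2
ee_pos: [0.513, -0.068, 0.1985]
eef_rot: [3.142, -0.001, 3.01]
force: [0.0, 0.3, -0.2]
grip_width: 0.0007
grip_force: 0.0
```

```bash
python3 - <<'E'
from h import *
for cam in("top","scene"):
    im,d=ctrl.camera(cam);P,u,v=cloud(cam,d)
    cv2.imwrite(f"pics/{cam}1.png",im[...,::-1])
    print(cam,ext(P,(450,-64),-7.6,.10,.15,.03),ext(P,(540,-75),-7.6,.10,.15,.03))
go(.5275,-.252,.12,195.5)
go(.5275,-.252,.12,15.5)
E
```

```text
top None None
scene (array([442.4, -62.8]), array([21. , 68.1]), 84.0, 177) None
pos [ 0.5147 -0.0684  0.202 ] yaw 172.47 rp [-3.1411  0.0072] twist -5.76 dp after twist [ 0.92 -4.51  2.05] dp now [-0.92 -4.51  2.05] j6 -1.64
pos [ 0.5147 -0.0684  0.202 ] yaw 172.47 rp [-3.1411  0.0072] twist 39.24 dp after twist [-0.92  4.51  2.05] dp now [-0.92 -4.51  2.05] j6 -1.64
```

View pics/scene1.png

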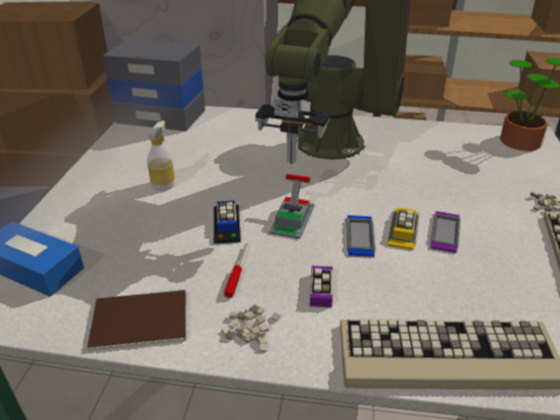

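The lever bar now sits at box-x about −50, on the red side near pixel (297,178), so it is off. Next is the dock.

>>> step_arm:
  deltas:
    - {"dp": [0, 0, 0], "twist": -0.96}
    - {"dp": [0, 0, 0], "twist": -0.96}
    - {"dp": [0, 0, 0], "twist": -0.96}
    - {"dp": [0, 0, 0], "twist": -0.96}
    - {"dp": [0, 0, 0], "twist": -0.96}
    - {"dp": [0, 0, 0], "twist": -0.96}
    - {"dp": [0.18, -0.9, 0], "twist": 0}
    - {"dp": [0.18, -0.9, 0], "twist": 0}
    - {"dp": [0.18, -0.9, 0.5], "twist": 0}
    - {"dp": [0.18, -0.9, 0.6], "twist": 0}
    - {"dp": [0.18, -0.9, 0.6], "twist": 0}
    - {"dp": [0, 0, 0.3], "twist": 0}
  gripper: 1

```text
time_s: 6.5
ee_pos: [0.5251, -0.2542, 0.1142]
eef_rot: [3.14, -0.003, -2.874]
force: [0.7, 1.0, -0.3]
grip_width: 0.0922
grip_force: 0.0
```

```bash
python3 -c "
from h import *
go(.528,-.252,.017,195.5);print(ctrl.get_obs()['qpos'])"
```

```text
pos [ 0.5251 -0.2542  0.1142] yaw -164.68 rp [ 3.1398e+00 -2.5000e-03] twist -0.05 dp after twist [-0.08  0.03  2.43] dp now [-0.08  0.03  2.43] j6 -2.35
[-5.13377540e-01  4.61977297e-01  1.51935433e+00 -5.08965282e-04
  1.16333840e+00 -2.35129957e+00]
```

>>> step_arm:
  deltas:
    - {"dp": [-0.08, 0.03, 0.7], "twist": 0}
    - {"dp": [0, 0, 0.8], "twist": 0}
    - {"dp": [0, 0, 0.6], "twist": 0}
    - {"dp": [0, 0, 0.3], "twist": 0}
    - {"dp": [0, 0, 0.0], "twist": 0}

```text
time_s: 7.0
ee_pos: [0.5284, -0.2483, 0.02]
eef_rot: [3.14, -0.002, -2.871]
force: [0.0, -0.7, -0.1]
grip_width: 0.0936
grip_force: 0.0
```

>>> step_arm:
  deltas:
    - {"dp": [0, 0, 0], "twist": 0}
    - {"dp": [0, 0, 0], "twist": 0}
    - {"dp": [0, 0, 0], "twist": 0}
    - {"dp": [0, 0, 0], "twist": 0}
    - {"dp": [0, 0, 0], "twist": 0}
    - {"dp": [0, 0, 0], "twist": 0}
    - {"dp": [0, 0, 0], "twist": 0}
    - {"dp": [0, 0, 0], "twist": 0}
  gripper: -1
  squeeze: 20

```text
time_s: 7.8
ee_pos: [0.5292, -0.2493, 0.0218]
eef_rot: [-3.141, 0.0, -2.871]
force: [-0.9, -2.3, 4.2]
grip_width: 0.0518
grip_force: 20.0
```

```bash
python3 -c "
from h import *
go(.528,-.252,.017,195.5)"
```

```text
pos [ 0.5292 -0.2493  0.0218] yaw -164.49 rp [-3.141e+00  5.000e-04] twist 0.0 dp after twist [ 0.05 -0.06  0.12] dp now [ 0.05 -0.06  0.12] j6 -2.34
```

>>> step_arm:
  deltas:
    - {"dp": [0, 0, -0.2], "twist": 0}
    - {"dp": [0, 0, -0.4], "twist": 0}
    - {"dp": [0, 0, -0.7], "twist": 0}
    - {"dp": [0, 0, -0.7], "twist": 0}
    - {"dp": [0, 0, -0.7], "twist": 0}
    - {"dp": [0, 0, 0], "twist": 0}
    - {"dp": [0, 0, 0], "twist": 0}

```text
time_s: 8.5
ee_pos: [0.5288, -0.2488, 0.129]
eef_rot: [3.141, -0.0, -2.871]
force: [-0.0, -0.7, -2.5]
grip_width: 0.0516
grip_force: 20.0
```

```bash
cat >> h.py <<'E'
def plane(cam,mask,z0):
    c=ctrl.get_calibration(cam);K=np.array([[c['fx'],0,c['cx']],[0,c['fy'],c['cy']],[0,0,1.]])
    M=np.linalg.inv(np.array(c['world_to_cam']))
    k,_=cv2.findContours(mask.astype(np.uint8),cv2.RETR_EXTERNAL,cv2.CHAIN_APPROX_NONE)
    k=max(k,key=cv2.contourArea).astype(np.float64)
    n=cv2.undistortPoints(k,K,np.array(c['distortion']))[:,0]
    r=np.c_[n,np.ones(len(n))]@M[:3,:3].T;o=M[:3,3]
    return o+r*((z0-o[2])/r[:,2])[:,None]
E
python3 - <<'E'
from h import *
for cam in("top","scene"):
    im,d=ctrl.camera(cam);cv2.imwrite(f"pics/{cam}2.png",im[...,::-1]);np.save(f"{cam}2d.npy",d)
    P,_,_=cloud(cam,d)
    for l,z in(("bay_blue",.011),("dock",.013),("pad_yellow",.032),("pad_blue",.122)):
        for r in ctrl.cut_out(cam,l)[:1]: print(cam,l,round(r['conf'],2),*rect(plane(cam,r["pixels"],z)))
    print("  blue depth",ext(P,(541,128),3.3,.006,.018,.095,.045,1), ext(P,(541,128),3.3,.0085,.018,.095,.045,.5))
    hsv=cv2.cvtColor(im,cv2.COLOR_RGB2HSV)
    b=((hsv[...,0]>105)&(hsv[...,0]<130)&(hsv[...,1]>150))
    n,L,S,C=cv2.connectedComponentsWithStats(b.astype(np.uint8))
    for i in range(1,n):
        if 40<S[i,4]<400:
            P2=plane(cam,L==i,.01);print("   blue comp",C[i].round(),S[i,4],*rect(P2))
go(.528,-.252,.1,195.5)
E
```

```text
top bay_blue 0.95 [538.8 125.8] [173.5  78.1] 2.8
top dock 0.67 [ 602.2 -215. ] [37.1 31.8] -74.8
top pad_yellow 0.89 [489.3 247.1] [112.6  61.4] -7.7
top pad_blue 0.19 [438.3 -65.9] [58.2 57. ] -46.4
  blue depth (array([538.3, 127.3]), array([170.1,  74.8]), 3.5, 1304) (array([538.5, 127.4]), array([170.5,  74.9]), 3.8, 843)
   blue comp [197. 198.] 132 [615. 132.] [62.9 13.8] -89.1
   blue comp [198. 254.] 153 [462.1 121.3] [64.3 16. ] -88.8
scene bay_blue 0.61 [ 731.7 -176.4] [210.   27.7] -0.6
scene dock 0.61 [ 548.3 -249. ] [181.   73.3] 14.9
scene pad_yellow 0.62 [503.  246.1] [143.4  50.5] -7.3
scene pad_blue 0.93 [ 515.9 -253.1] [162.4  52.9] 16.1
  blue depth (array([540.8, 126.2]), array([174.7,  72.2]), 3.1, 761) (array([540.5, 126.5]), array([175.7,  73.2]), 3.3, 481)
   blue comp [185.  92.] 317 [-419.  -662.6] [441.3  68.3] 10.7
   blue comp [226. 194.] 197 [ 397.4 -288.2] [62.3 52.5] 13.0
   blue comp [359. 217.] 43 [460.5 120.8] [63.1  8.4] -89.0
   blue comp [361. 252.] 154 [617.8 130.7] [66.7 24.7] -81.7
pos [ 0.529  -0.2491  0.1292] yaw -164.49 rp [ 3.1414e+00 -2.0000e-04] twist 0.0 dp after twist [ 0.04 -0.06  0.73] dp now [ 0.04 -0.06  0.73] j6 -2.34
```

View pics/scene2.png

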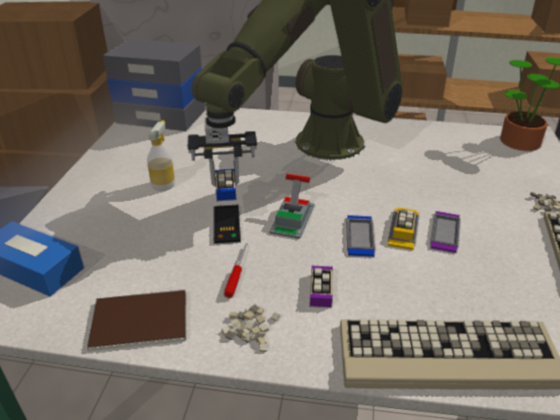

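```bash
python3 - <<'E'
from h import *
a=np.radians(15.5);R=np.array([[np.cos(a),np.sin(a)],[-np.sin(a),np.cos(a)]])
for cam in("top","scene"):
    d=np.load(f"{cam}2d.npy");P,_,_=cloud(cam,d)
    L=(P[:,:2]-[.529,-.249])@R.T*1000
    m=(abs(L[:,0])<80)&(abs(L[:,1])<23)&(P[:,2]>.116)&(P[:,2]<.147)
    x=L[m,0]; print(cam,m.sum(),np.percentile(x,[1,5,50,95,99]).round(1),np.histogram(x,np.arange(-70,75,10))[0])
    m2=m&(L[:,0]>30);m2=(L[:,0]>45)&(L[:,0]<60)&(abs(L[:,1])<45)&(P[:,2]>.116)&(P[:,2]<.147)
    if m2.any(): print("  y ext",np.percentile(L[m2,1],[1,99]).round(1))
    print("  dock",ext(P,(541,-249.5),15.5,.006,.02,.1,.05,1))
E
```

```text
top 1 [17.4 17.4 17.4 17.4 17.4] [0 0 0 0 0 0 0 0 1 0 0 0 0 0]
  y ext [24.  27.5]
  dock (array([ 605.9, -212.6]), array([43.1, 44.4]), -26.4, 142)
scene 323 [-58.1 -50.5  48.7  56.5  57.8] [  1  19   5  10   7   8   7   8  11  14  35  50 148   0]
  y ext [-26.1  25. ]
  dock (array([ 544.8, -250. ]), array([169.2,  74.8]), 12.1, 705)
```

>>> step_arm:
  deltas:
    - {"dp": [0, 0, -0.3], "twist": 0.75}
    - {"dp": [0, 0, -0.4], "twist": 0.75}
    - {"dp": [0, 0, -0.3], "twist": 0.75}
    - {"dp": [0, 0, 0], "twist": 0.73}
    - {"dp": [-0.1, 0.5, 0], "twist": 0}
    - {"dp": [-0.1, 0.9, 0], "twist": 0}
    - {"dp": [-0.1, 0.9, 0], "twist": 0}
    - {"dp": [-0.1, 0.9, 0], "twist": 0}
    - {"dp": [-0.1, 0.9, 0], "twist": 0}
    - {"dp": [-0.1, 0.9, 0], "twist": 0}
    - {"dp": [-0.1, 0.9, 0], "twist": 0}
    - {"dp": [-0.1, 0.9, 0], "twist": 0}

```text
time_s: 10.2
ee_pos: [0.5438, 0.0258, 0.1695]
eef_rot: [-3.142, 0.0, -3.079]
force: [0.6, -0.5, -2.9]
grip_width: 0.0515
grip_force: 20.0
```

>>> step_arm:
  deltas:
    - {"dp": [-0.05, 0.9, 0], "twist": 0}
    - {"dp": [0, 0.9, 0.2], "twist": 0}
    - {"dp": [0, 0.5, 0.4], "twist": 0}
    - {"dp": [0, 0.2, 0.8], "twist": 0}
    - {"dp": [0, 0, 0.8], "twist": 0}
    - {"dp": [0, 0, 0.4], "twist": 0}
    - {"dp": [0, 0, 0], "twist": 0}
    - {"dp": [0, 0, 0], "twist": 0}

```text
time_s: 11.0
ee_pos: [0.54, 0.1243, 0.0661]
eef_rot: [3.142, 0.001, -3.079]
force: [0.2, 0.2, -2.3]
grip_width: 0.0517
grip_force: 20.0
```

```bash
python3 - <<'E'
from h import *
go(.5395,.1266,.022,183.6)
a=np.radians(3.6);R=np.array([[np.cos(a),np.sin(a)],[-np.sin(a),np.cos(a)]])
p=ctrl.get_obs()['ee_pos']
im,d=ctrl.camera("scene");P,_,_=cloud("scene",d)
L=(P[:,:2]-p[:2])@R.T*1000;b=p[2]-.017
m=(abs(L[:,0])<80)&(abs(L[:,1])<23)&(P[:,2]>b+.005)&(P[:,2]<b+.035)
print(np.percentile(L[m,0],[1,5,50,95,99]).round(1))
m2=(L[:,0]>45)&(L[:,0]<60)&(abs(L[:,1])<45)&(P[:,2]>b+.005)&(P[:,2]<b+.035)
print(np.percentile(L[m2,1],[1,99]).round(1))
E
```

```text
pos [0.54   0.1243 0.0661] yaw -176.41 rp [3.1416e+00 5.0000e-04] twist -0.0 dp after twist [0.01 0.06 1.1 ] dp now [0.01 0.06 1.1 ] j6 -1.47
[-58.8 -54.4  46.6  56.3  58.5]
[-27.   25.5]
```

>>> step_arm:
  deltas:
    - {"dp": [0.01, 0.06, 0.3], "twist": 0}
    - {"dp": [0, 0, 0.3], "twist": 0}
    - {"dp": [0, 0, 0.2], "twist": 0}
    - {"dp": [0, 0, 0.15], "twist": 0}
    - {"dp": [0, 0, 0.1], "twist": 0}
    - {"dp": [0, 0, 0], "twist": 0}
    - {"dp": [0, 0, 0], "twist": 0}

```text
time_s: 11.75
ee_pos: [0.5393, 0.1267, 0.0236]
eef_rot: [3.142, 0.0, -3.079]
force: [0.7, -0.3, -1.7]
grip_width: 0.052
grip_force: 20.0
```

```bash
python3 - <<'E'
from h import *
go(.5395,.1266,.022,183.6);o=ctrl.get_obs();print(o['force'],o['moment'])
E
```

```text
pos [0.5393 0.1267 0.0236] yaw -176.41 rp [3.1416e+00 3.0000e-04] twist -0.0 dp after twist [-0.   -0.    0.04] dp now [-0.   -0.    0.04] j6 -1.47
[ 0.71263529 -0.34200762 -1.67744774] [ 0.05233777 -0.00109962  0.01412847]
```

>>> step_arm:
  deltas:
    - {"dp": [0, 0, 0.04], "twist": 0}
    - {"dp": [0, 0, 0.03], "twist": 0}
    - {"dp": [0, 0, 0], "twist": 0}

```text
time_s: 12.05
ee_pos: [0.5395, 0.1267, 0.0218]
eef_rot: [-3.142, 0.001, -3.079]
force: [-4.7, -1.0, 9.4]
grip_width: 0.052
grip_force: 20.0
```

>>> step_arm:
  deltas:
    - {"dp": [0, 0, 0], "twist": 0}
    - {"dp": [0, 0, 0], "twist": 0}
    - {"dp": [0, 0, 0], "twist": 0}
    - {"dp": [0, 0, 0], "twist": 0}
    - {"dp": [0, 0, -0.3], "twist": 0}
    - {"dp": [0, 0, -0.9], "twist": 0}
    - {"dp": [0, 0, -0.9], "twist": 0}
    - {"dp": [0, 0, -0.9], "twist": 0}
    - {"dp": [0, 0, 0], "twist": 0}
  gripper: 0.8

```text
time_s: 12.95
ee_pos: [0.5411, 0.127, 0.1464]
eef_rot: [3.141, 0.008, -3.079]
force: [0.8, 0.7, -0.6]
grip_width: 0.0841
grip_force: 0.0
```

```bash
python3 - <<'E'
from h import *
im,d=ctrl.camera("scene");P,_,_=cloud("scene",d)
cv2.imwrite("pics/scene3.png",im[...,::-1])
print("pad",ext(P,(540,127),3.6,.027,.043,.08,.045),"keys z",np.percentile(P[(abs(P[:,0]-.54)<.03)&(abs(P[:,1]-.127)<.015)&(P[:,2]<.06),2],[5,50,95]).round(4))
print("yellow ref keys z",np.percentile(P[(abs(P[:,0]-.491)<.03)&(abs(P[:,1]-.248)<.015)&(P[:,2]<.06),2],[5,50,95]).round(4))
print("tray",ext(P,(541,128),3.3,.0085,.018,.095,.045,.5))
print("yellow pad",ext(P,(491,248.5),-7.5,.027,.06,.08,.045))
print("dock",ext(P,(541,-249.5),15.5,.006,.02,.1,.05,1))
go(.491,.2485,.1,172.5)
E
```

```text
pad (array([538.7, 126. ]), array([115.1,  51.4]), 4.9, 352) keys z [-0.7543  0.0445  0.0481]
yellow ref keys z [0.037  0.0448 0.0483]
tray (array([541.2, 126.7]), array([176.7,  73.5]), 3.5, 400)
yellow pad (array([492.8, 248.2]), array([113.9,  51.2]), -7.2, 503)
dock (array([ 545. , -250.2]), array([167.6,  74.1]), 14.8, 709)
pos [0.5401 0.1269 0.1436] yaw -176.41 rp [3.1411 0.0048] twist 2.77 dp after twist [1.61 2.85 1.09] dp now [1.04 3.11 1.09] j6 -1.47
```

View pics/scene3.png

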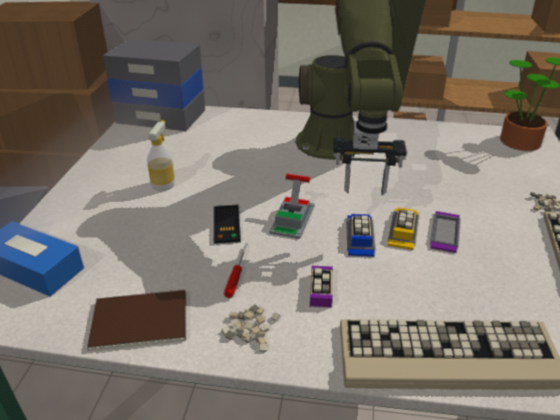

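Blue keypad lies in the blue tray at (361,233) and its key height matches the yellow keypad in its tray. On to the yellow one at (404,225).

>>> step_arm:
  deltas:
    - {"dp": [0, 0, 0], "twist": 0.95}
    - {"dp": [0, 0, 0], "twist": 0.95}
    - {"dp": [0, 0, 0], "twist": 0.87}
    - {"dp": [0.4, 0.7, 0], "twist": 0}
    - {"dp": [0.4, 0.7, 0], "twist": 0}
    - {"dp": [0.4, 0.7, 0.3], "twist": 0}
    - {"dp": [0.4, 0.75, 0.6], "twist": 0}
    - {"dp": [0, 0, 0.6], "twist": 0}
    - {"dp": [0, 0, 0.4], "twist": 0}
    - {"dp": [0, 0, 0], "twist": 0}
    - {"dp": [0, 0, 0], "twist": 0}

```text
time_s: 14.1
ee_pos: [0.4904, 0.2479, 0.0647]
eef_rot: [-3.141, -0.001, 3.011]
force: [-0.4, 1.0, 0.7]
grip_width: 0.0843
grip_force: 0.0
```

```bash
python3 - <<'E'
from h import *
go(.4915,.2483,.021,172.6)
E
```

```text
pos [0.4904 0.2479 0.0647] yaw 172.5 rp [-3.1412e+00 -7.0000e-04] twist -0.02 dp after twist [-0.03  0.01  1.09] dp now [-0.03  0.01  1.09] j6 -1.04
```

>>> step_arm:
  deltas:
    - {"dp": [-0.03, 0.01, 0.4], "twist": 0}
    - {"dp": [0, 0, 0.4], "twist": 0}
    - {"dp": [0, 0, 0.3], "twist": 0}
    - {"dp": [0, 0, 0], "twist": 0}

```text
time_s: 14.5
ee_pos: [0.4914, 0.2479, 0.0199]
eef_rot: [-3.141, -0.001, 3.01]
force: [0.2, -0.0, -0.6]
grip_width: 0.0848
grip_force: 0.0
```

>>> step_arm:
  deltas:
    - {"dp": [0, 0, 0], "twist": 0}
    - {"dp": [0, 0, 0], "twist": 0}
    - {"dp": [0, 0, 0], "twist": 0}
    - {"dp": [0, 0, 0], "twist": 0}
    - {"dp": [0, 0, 0], "twist": 0}
    - {"dp": [0, 0, 0], "twist": 0}
    - {"dp": [0, 0, 0], "twist": 0}
  gripper: -1

```text
time_s: 15.2
ee_pos: [0.4919, 0.2483, 0.021]
eef_rot: [3.141, 0.0, 3.011]
force: [-1.6, -1.4, 5.2]
grip_width: 0.0517
grip_force: 20.0
```

>>> step_arm:
  deltas:
    - {"dp": [0, 0, -0.2], "twist": 0}
    - {"dp": [0, 0, -0.6], "twist": 0}
    - {"dp": [0, 0, -0.9], "twist": 0}
    - {"dp": [0, 0, -0.9], "twist": 0}
    - {"dp": [0, 0, -0.9], "twist": 0}
    - {"dp": [0, 0, -0.2], "twist": 0}
    - {"dp": [0, 0, 0], "twist": 0}

```text
time_s: 15.9
ee_pos: [0.4919, 0.2484, 0.1692]
eef_rot: [3.141, 0.001, 3.011]
force: [0.3, -0.1, -3.8]
grip_width: 0.0519
grip_force: 20.0
```

```bash
python3 - <<'E'
from h import *
go(.5285,-.2515,.17,195.3)
E
```

```text
pos [0.4919 0.2484 0.1692] yaw 172.51 rp [3.1408e+00 1.3000e-03] twist -5.7 dp after twist [  2.42 -12.3   -0.02] dp now [ -2.54 -12.27  -0.02] j6 -1.04
```

>>> step_arm:
  deltas:
    - {"dp": [-0.1, -0.5, 0], "twist": 0}
    - {"dp": [-0.18, -0.9, 0], "twist": 0}
    - {"dp": [-0.18, -0.9, 0], "twist": 0}
    - {"dp": [-0.18, -0.9, 0], "twist": 0}
    - {"dp": [-0.18, -0.9, 0], "twist": 0}
    - {"dp": [-0.18, -0.9, 0], "twist": 0}
    - {"dp": [-0.18, -0.9, 0], "twist": 0}
    - {"dp": [-0.18, -0.9, 0], "twist": 0}
    - {"dp": [-0.18, -0.9, 0], "twist": 0}
    - {"dp": [-0.18, -0.9, 0], "twist": 0}
    - {"dp": [-0.18, -0.9, 0], "twist": 0}
    - {"dp": [-0.18, -0.9, 0], "twist": 0}

```text
time_s: 17.1
ee_pos: [0.5191, -0.1762, 0.1662]
eef_rot: [3.141, -0.003, 3.011]
force: [0.6, -0.6, -2.6]
grip_width: 0.0516
grip_force: 20.0
```

>>> step_arm:
  deltas:
    - {"dp": [-0.2, -0.9, 0], "twist": 0}
    - {"dp": [-0.2, -0.9, 0], "twist": 0}
    - {"dp": [0, 0, 0], "twist": -0.95}
    - {"dp": [0, 0, 0], "twist": -0.95}
    - {"dp": [0, 0, 0], "twist": -0.95}
    - {"dp": [0, 0, 0.4], "twist": -0.95}
    - {"dp": [0, 0, 0.8], "twist": -0.95}
    - {"dp": [0, 0, 0.8], "twist": -0.95}
    - {"dp": [0, 0, 0.5], "twist": 0}
    - {"dp": [0, 0, 0], "twist": 0}
    - {"dp": [0, 0, 0], "twist": 0}

```text
time_s: 18.2
ee_pos: [0.5261, -0.2482, 0.0678]
eef_rot: [3.14, -0.001, -2.875]
force: [0.5, -0.2, -2.5]
grip_width: 0.0517
grip_force: 20.0
```

```bash
cat > inhand.py <<'E'
from h import *
go(.5285,-.2515,.022,195.3)
a=np.radians(15.3);R=np.array([[np.cos(a),np.sin(a)],[-np.sin(a),np.cos(a)]])
p=ctrl.get_obs()['ee_pos']
im,d=ctrl.camera("scene");P,_,_=cloud("scene",d)
L=(P[:,:2]-p[:2])@R.T*1000;b=p[2]-.017
m=(abs(L[:,0])<80)&(abs(L[:,1])<23)&(P[:,2]>b+.005)&(P[:,2]<b+.035)
print(np.percentile(L[m,0],[1,5,50,95,99]).round(1))
m2=(L[:,0]>45)&(L[:,0]<60)&(abs(L[:,1])<45)&(P[:,2]>b+.005)&(P[:,2]<b+.035)
print(np.percentile(L[m2,1],[1,99]).round(1))
E
python3 inhand.py
```

```text
pos [ 0.5261 -0.2482  0.0678] yaw -164.7 rp [ 3.1403e+00 -1.4000e-03] twist -0.0 dp after twist [-0.04 -0.09  1.15] dp now [-0.04 -0.09  1.15] j6 -2.34
[-58.7 -49.5  50.2  57.   58.4]
[-26.2  25.8]
```

```bash
python3 -c "
from h import *
go(.5277,-.2531,.024,195.3)"
```

```text
pos [ 0.5266 -0.2485  0.0689] yaw -164.71 rp [-3.1416  0.    ] twist -0.0 dp after twist [ 0.   -0.12  1.12] dp now [ 0.   -0.12  1.12] j6 -2.34
```

>>> step_arm:
  deltas:
    - {"dp": [0, -0.12, 0.3], "twist": 0}
    - {"dp": [0, 0, 0.3], "twist": 0}
    - {"dp": [0, 0, 0.25], "twist": 0}
    - {"dp": [0, 0, 0.15], "twist": 0}
    - {"dp": [0, 0, 0.1], "twist": 0}
    - {"dp": [0, 0, 0], "twist": 0}

```text
time_s: 18.85
ee_pos: [0.5276, -0.253, 0.0241]
eef_rot: [3.141, -0.001, -2.874]
force: [0.3, 1.7, -2.9]
grip_width: 0.0518
grip_force: 20.0
```

```bash
python3 -c "
from h import *
go(.5277,-.2531,.021,195.3);o=ctrl.get_obs();print(o['force'],o['moment'])"
```

```text
pos [ 0.5276 -0.253   0.0241] yaw -164.69 rp [ 3.1411e+00 -6.0000e-04] twist 0.0 dp after twist [-0.   -0.    0.08] dp now [-0.   -0.    0.08] j6 -2.35
[ 0.30485525  1.6956521  -2.90351071] [ 0.10374473 -0.00981224  0.04573993]
```

>>> step_arm:
  deltas:
    - {"dp": [0, 0, 0.05], "twist": 0}
    - {"dp": [0, 0, 0.04], "twist": 0}
    - {"dp": [0, 0, 0], "twist": 0}

```text
time_s: 19.15
ee_pos: [0.5278, -0.2531, 0.0211]
eef_rot: [-3.141, 0.0, -2.874]
force: [-0.2, -0.5, -1.5]
grip_width: 0.0519
grip_force: 20.0
```

>>> step_arm:
  deltas:
    - {"dp": [0, 0, 0.03], "twist": 0}
    - {"dp": [0, 0, 0], "twist": 0}

```text
time_s: 19.35
ee_pos: [0.5279, -0.2531, 0.021]
eef_rot: [-3.141, 0.0, -2.874]
force: [-5.2, 3.4, 9.2]
grip_width: 0.0519
grip_force: 20.0
```

>>> step_arm:
  deltas:
    - {"dp": [0, 0, 0], "twist": 0}
    - {"dp": [0, 0, 0], "twist": 0}
    - {"dp": [0, 0, 0], "twist": 0}
    - {"dp": [0, 0, 0], "twist": 0}
    - {"dp": [0, 0, -0.3], "twist": 0}
    - {"dp": [0, 0, -0.9], "twist": 0}
    - {"dp": [0, 0, -0.9], "twist": 0}
    - {"dp": [0, 0, -0.9], "twist": 0}
    - {"dp": [0, 0, -0.9], "twist": 0}
    - {"dp": [0, 0, -0.9], "twist": 0}
    - {"dp": [0, 0, 0], "twist": 0}
  gripper: 0.9

```text
time_s: 20.45
ee_pos: [0.5292, -0.2538, 0.218]
eef_rot: [-3.135, 0.006, -2.874]
force: [0.1, -0.6, -0.2]
grip_width: 0.0894
grip_force: 0.0
```

```bash
python3 - <<'E'
from h import *
im,d=ctrl.camera("scene");P,_,_=cloud("scene",d)
print("pad",ext(P,(528,-253),15.3,.027,.06,.08,.045))
for c in((.528,-.253),(.540,.127)): print("keys z",np.percentile(P[(abs(P[:,0]-c[0])<.03)&(abs(P[:,1]-c[1])<.015)&(P[:,2]<.06)&(P[:,2]>0),2],[5,50,95]).round(4))
print("dock",ext(P,(541,-249.5),15.5,.006,.02,.1,.05,1))
print("lever",ext(P,(440,-63),-7.6,.10,.14,.03))
go(.400,-.057,.23,172.4)
E
```

```text
pad (array([ 528.4, -253.3]), array([115.1,  50.5]), 15.8, 481)
keys z [0.0366 0.0451 0.0483]
keys z [0.0371 0.0452 0.0484]
dock (array([ 547.9, -249.2]), array([164.4,  74.4]), 10.3, 515)
lever (array([441.8, -63. ]), array([21.8, 68.3]), 82.6, 172)
pos [ 0.5284 -0.2535  0.2149] yaw -164.69 rp [-3.1381  0.0035] twist 5.73 dp after twist [ 3.83  4.44 -0.38] dp now [ 1.8   5.59 -0.38] j6 -2.35
```

>>> step_arm:
  deltas:
    - {"dp": [0, 0, 0], "twist": 0.96}
    - {"dp": [0, 0, 0], "twist": 0.96}
    - {"dp": [0, 0, 0], "twist": 0.96}
    - {"dp": [0, 0, 0], "twist": 0.96}
    - {"dp": [0, 0, 0], "twist": 0.96}
    - {"dp": [0, 0, 0], "twist": 0.93}
    - {"dp": [0.64, 0.74, 0], "twist": 0}
    - {"dp": [0.64, 0.74, 0], "twist": 0}
    - {"dp": [0.64, 0.74, 0], "twist": 0}
    - {"dp": [0.64, 0.74, 0], "twist": 0}
    - {"dp": [0.64, 0.74, 0], "twist": 0}
    - {"dp": [0.64, 0.74, 0], "twist": 0}
  gripper: -1

```text
time_s: 21.7
ee_pos: [0.3975, -0.0555, 0.211]
eef_rot: [3.141, -0.001, 3.009]
force: [1.4, 1.0, 0.6]
grip_width: 0.0006
grip_force: 0.0
```

```bash
python3 -c "
from h import *
go(.4,-.057,.092,172.4)"
```

```text
pos [ 0.3975 -0.0555  0.211 ] yaw 172.38 rp [ 3.1414e+00 -1.4000e-03] twist -0.01 dp after twist [-0.07 -0.03  2.98] dp now [-0.07 -0.03  2.98] j6 -1.67
```

>>> step_arm:
  deltas:
    - {"dp": [0, 0, 0.9], "twist": 0}
    - {"dp": [0, 0, 0.9], "twist": 0}
    - {"dp": [0, 0, 0.8], "twist": 0}
    - {"dp": [0, 0, 0.35], "twist": 0}
    - {"dp": [-0.25, 0, 0], "twist": 0}
    - {"dp": [-0.2, 0, 0], "twist": 0}
    - {"dp": [-0.2, 0, 0], "twist": 0}
    - {"dp": [-0.2, 0, 0], "twist": 0}
    - {"dp": [-0.25, 0, 0], "twist": 0}
    - {"dp": [-0.25, 0, 0], "twist": 0}
    - {"dp": [-0.25, 0, 0], "twist": 0}
    - {"dp": [-0.25, 0, 0], "twist": 0}

```text
time_s: 22.9
ee_pos: [0.4734, -0.0667, 0.0939]
eef_rot: [-3.142, 0.0, 3.009]
force: [-0.4, -0.6, 0.6]
grip_width: 0.0002
grip_force: 0.2
```

>>> step_arm:
  deltas:
    - {"dp": [-0.25, 0, 0], "twist": 0}
    - {"dp": [-0.25, 0, 0], "twist": 0}
    - {"dp": [-0.25, 0, 0], "twist": 0}
    - {"dp": [0, 0, 0], "twist": 0}
    - {"dp": [0.5, 0, 0], "twist": 0}
    - {"dp": [0.5, 0, -0.7], "twist": 0}
    - {"dp": [0.5, 0, -0.8], "twist": 0}
    - {"dp": [0, 0, -0.9], "twist": 0}
    - {"dp": [0, 0, -0.5], "twist": 0}
    - {"dp": [0, 0, 0], "twist": 0}
    - {"dp": [0, 0, 0], "twist": 0}

```text
time_s: 24.0
ee_pos: [0.4424, -0.0625, 0.2092]
eef_rot: [3.142, -0.0, 3.009]
force: [0.2, 0.3, -0.4]
grip_width: 0.0004
grip_force: 0.0
```

```bash
python3 - <<'E'
from h import *
o=ctrl.get_obs();print(o['ee_pos'],o['force'])
im,d=ctrl.camera("scene");P,_,_=cloud("scene",d);cv2.imwrite("pics/scene4.png",im[...,::-1])
print("off?",ext(P,(440,-63),-7.6,.10,.14,.03),"on?",ext(P,(540,-75),-7.6,.09,.14,.03))
print("blue",ext(P,(540,127),3.6,.027,.06,.08,.045),"yellow",ext(P,(528,-253),15.3,.027,.06,.08,.045))
E
```

```text
[ 0.44240648 -0.06249347  0.20924786] [ 0.1532885   0.30901032 -0.41214112]
off? None on? (array([539.9, -75.5]), array([18.6, 68.4]), 85.6, 181)
blue (array([540.4, 125.9]), array([112.3,  50.7]), 3.4, 532) yellow (array([ 527.9, -253.6]), array([114.4,  50.7]), 15.8, 480)
```

View pics/scene4.png

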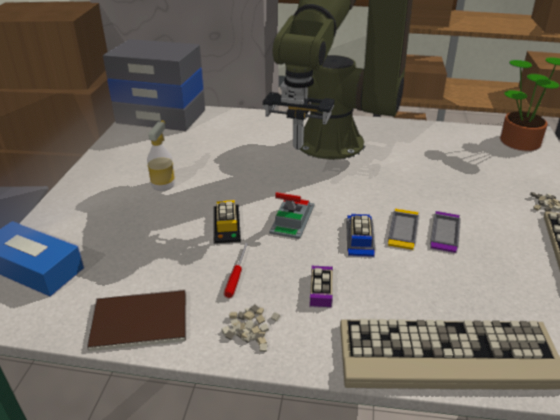

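The lever is back at its starting on position (292,199), the yellow keypad is in the dock (227,220), and the blue keypad is in the blue tray (361,233). The robot touches nothing.

```bash
python3 -c "
from station import ctrl
print(ctrl.hand_in())"
```

```text
the job is handed in; nothing more can be done
None
```

I finished the job and handed it in at about 24 s on the robot's clock; the hand-in returned no verdict, but the last picture shows the lever on, the blue keypad in the blue tray, the yellow keypad in the dock, and the purple keypad, spray bottle and screwdriver still in place.

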